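# Fasten the draw latch of the blue tool case

### The arm

A 6-joint arm with a two-finger parallel gripper is mounted at the origin on a cart in front of the work surface, level with it; the furniture and walls round the work are solid. World frame = base frame: x ahead of the robot, y to its left, z up, the work surface at z = 0. Lengths are in m, angles in rad, forces in N, time in s.
With the tool pointing down it reaches from about 0.4 to 0.825 m from the base axis. Payload 7 kg.
Tool frame: the origin (TCP) lies between the finger pads; the fingertips stand arm.nose_length ahead of it and the grasp point (between the pads) is the TCP (arm.nose_length is the distance from the TCP to the fingertips, in m); x points along the fingers, z is the direction in which the jaws open and shut, and the axes are right-handed (so a half turn about x gives the same grasp; the last joint's range is limited). The gripper opens to 88 mm and grips with 3 to 60 N. Pads are 19 mm wide; open, the fingers measure 130 mm over their backs; the gripper's body (78 mm by 193 mm) begins 47 mm behind the grasp point.
Start: joints at [1.456, 0.359, 0.012, 0, -1.224, -0.288], TCP at [0.265, 0.621, 0.246] pointing down, gripper open.
Joint ranges: [-3.07, 3.07], [-1.43, 2.12], [-1.02, 1.25], [-3.03, 1.67], [-3.05, -0], [-3.03, 3.03]. Speed limits (rad/s): [2.39, 2.39, 3.01, 3.14, 3.14, 3.14].

### API

Orientations are given as [roll, pitch, yaw] about the fixed x, y, z axes, in that order (R = Rz(yaw) Ry(pitch) Rx(roll)).
In Python, from station import arm, viewer, spotter gives the robot as it stands.
- The arm moves only by the shell command python3 -m handwheel 'ROWS' [FORCE]. ROWS is a JSON object of lists of equal length, an entry for each row: "gripper": the gripper command: -1 is shut, 1 is fully open, values between are in proportion; "travel": the shift along the world's x, y, z each as a share of 500 mm, from -1 to 1, a list of three; "spin": the turn about the world's z as a share of 45 degrees, from -1 to 1. A call has 1 to 20 rows; each row is the pose to reach, as a shift and turn from the pose commanded when the call began; what a row does not reach only later rows make up. A row lasts 1/10 s, in which the tool goes at most 50 mm and 8.59 degrees, less where a joint would pass 70% of its speed; a pose out of reach is approached as far as the arm can. A call with a number of a shift or a turn outside -1 to 1 is refused whole. A call with a gripper value outside its range is refused whole. The fingers move at their own pace and stop on an object; FORCE is the grip in N (left out, the last holds). Time passes only in rows, so rows that repeat a pose let the fingers close. It gives the time, the measured TCP pose, the force and the opening at its end, in the units of the state.
- arm.get_state(): the state, without advancing time (a new reading comes with each control period).
- viewer.grab_frame(name): name is "scene" or "top" or "wrist"; returns a dict with "pixels" (400x640x3 uint8, blue, green, red), "fx", "fy", "cx", "cy" (pixels), "k1" (the pictures are not rectified: a ray, as slopes to the right and down, at radius r is drawn at 1 + k1 r^2 times it, then the intrinsics apply), "eye" and "attitude" of the camera in the world. Camera axes: x right, y down, z forward; pixel columns grow to the right and rows downward; lengths in m; the calibration is good to about 2 mm. A picture is of the moment at which its call begins. There is no depth.
- arm.job_done(): hands the job in, once; it reports no verdict.
Trained networks look in the newest picture that a camera, given by its name, has taken for a name from the list of things; names that differ only in an ending like _2 or _b are one class to them, and where a whole thing is asked for, a point or a joint stands for the part that bears it (a point fixed in the world has none). Each returns a list of dicts, best first, with "conf" (0 to 1); they miss things now and then, are a little off and sometimes report something else, mostly with a low value. They report only what shows in the picture. A call takes as long as a camera call.
- spotter.spot_in(camera, label): "rect" ([left, top, right, bottom] in pixels, round what is visible of it).
- spotter.tip_of(camera, label): "at" ([column, row] in pixels: a listed point, or the origin of a listed thing).
The state is a dict: "t": time; "q": joint angles; "qd": joint speeds; "joint_efforts": joint torques, N m; "eef_pos": TCP position; "ee_rot": TCP orientation; "force": force on the tool from outside, world axes, zero at the start; "moment": the same for the moment, N m; "width": finger opening in m.
Only numpy, scipy, OpenCV 4.12 (cv2) and the standard library are available. Lean on these libraries where they do the work, as an engineer would, in place of code of your own. Each camera call takes 0.05 s, during which the arm holds its last target.

### The job

Fasten the blue case so that it can be carried away: swing its wire loop over onto the far side of the keeper on the lid, then press the latch lever down towards you until it snaps fully shut and clamps the lid. Leave the orange case's latch as it stands, that case is still being packed.

Things in the scene. Friction and masses are not known exactly. Their poses are not given: they have to be found in the camera images.
- blue_case: Blue upright tool case, fixed to the worktop, a draw latch on top across its seam. 126 x 110 x 100 mm (x, y, z). Origin on the worktop, on the seam, mid-width. Its x axis is level and points away from the robot (within 30 degrees), from the fixed half (x -66 to 0 mm) to the lid half (0 to 60 mm). All latch parts lie about y = 0; lever pin at x -12, z 113 mm.
- blue_case_lever (a joint): Latch lever on that pin, aluminium with a red end, 45 mm long, 18 mm wide (red end 24), 5 thick. 0 = shut, lying towards case -x and 10 degrees below level; grows (rad) as it is lifted, 1.75 = straight up. Starts at about 2.0 to 2.2, leaning to +x, light friction. With the loop hooked it springs back from above 0.4 and snaps shut below 0.15; pressing its end takes up to 6 N.
- blue_case_tab (a point): Middle of the lever's red end, 40 mm from the lever's pin; about 152 mm above the worktop at the start, 106 mm when shut.
- blue_case_bar (a point): Middle of the end bar of the loop, a U of 5 mm steel wire, 34 mm wide, 62 long, free on a pin through the lever 16 mm from the lever's pin. Starts upright, leaning 13 to 30 degrees back to case -x on a stop, bar 180 to 190 mm above the worktop, above the lever's end. Pushed past upright it falls to +x by its weight; if the lever is raised (over 1.9) the bar lands beyond the keeper.
- blue_case_keeper (a point): Seat of the loop's bar when hooked, 8 mm above the lid, 2.5 mm beyond the rear face of the keeper: a steel hook on the lid, 24 mm wide, 16 mm high, its lip turned to case +x, away from the lever. Moves with the lid; 34 mm beyond the seam when the lid is closed.
- blue_case_lid (a joint): Lid half, hinged along its foot. 0 = closed; starts sprung ajar by its gasket at about 0.055 rad (a 5 mm gap at the top) and springs back unless the latch holds it; about 0.01 when clamped.
- orange_case_lever (a joint): Lever of an identical latch on an orange case beside the blue one; same values. Starts raised at 2.0 to 2.2, to be left so.
- orange_case_bar (a point): Middle of the end bar of the orange case's loop, standing 180 to 190 mm above the worktop, to be left standing. The orange case's bulk is about 40 mm on the robot's side and 85 mm on the far side of it, 55 mm to either side.

How it is judged:
On the way:
1. the blue case's loop lies with its bar behind the keeper, below the keeper's lip (x of blue_case_bar in the frame of blue_case_keeper above -0.003 m and z of blue_case_bar in the frame of blue_case_keeper below 0.006 m), for 0.2 s.
At the end, for the whole second after the job is handed in: The blue case's lever is fully shut (under 0.12 rad), its loop bar within 10 mm of its seat behind the keeper, and the lid is clamped (under 0.02 rad ajar, about 2 mm); the orange case's lever is still raised (above 1.7 rad) and its loop still standing (bar more than 165 mm above the worktop) (value of joint blue_case_lever below 0.12 rad and value of joint blue_case_lid between -0.02 and 0.02 rad and distance between blue_case_bar and blue_case_keeper below 0.01 m and value of joint orange_case_lever above 1.7 rad and height (world z) of orange_case_bar above 0.165 m); the robot touches nothing.
It fails at once if the orange case's latch is worked (value of joint orange_case_lever below 1.7 rad or height (world z) of orange_case_bar below 0.165 m).
It also fails if it takes over 32 s, if anything falls off the work surface, if the arm or the gripper's body presses on something with over 40 N, if the wrist force passes 120 N, or if a joint passes its speed limit or range.

## Working session

There is one attempt and no reset: what is moved stays moved. The work goes in short steps, Python scripts to look and compute and a shell command to move; the robot and the scene stay as the last step left them, time stands still between calls to the robot, and variables do not carry over. Pictures are saved under pics/ and viewed, and the job is handed in when it is done.

```bash
ls; mkdir -p pics
cat > h.py <<'E'
import numpy as np, cv2
from station import arm, viewer, spotter
def grab(n,fn=None):
    f=viewer.grab_frame(n)
    if fn: cv2.imwrite('pics/'+fn,f['pixels'])
    return f
def ray(f,px):
    K=np.array([[f['fx'],0,f['cx']],[0,f['fy'],f['cy']],[0,0,1.]])
    p=cv2.undistortPoints(np.array([[px]],float),K,np.array([f['k1'],0,0,0,0.]),None,None,None)[0,0] if 0 else None
    d=np.array([(px[0]-f['cx'])/f['fx'],(px[1]-f['cy'])/f['fy']]);u=d.copy()
    for _ in range(30): u=d/(1+f['k1']*(u@u))
    v=R(f)@np.array([u[0],u[1],1]); return np.array(f['eye']),v/np.linalg.norm(v)
def R(f):
    from scipy.spatial.transform import Rotation as Ro
    a=np.array(f['attitude'],float)
    if a.shape==(3,3): return a
    return Ro.from_euler('xyz',a).as_matrix() if a.size==3 else Ro.from_quat(a).as_matrix()
def proj(f,P):
    c=R(f).T@(np.array(P)-f['eye']);u=c[:2]/c[2];u=u*(1+f['k1']*(u@u))
    return np.array([u[0]*f['fx']+f['cx'],u[1]*f['fy']+f['cy']])
def tri(*rs):
    A=0;b=0
    for e,v in rs:
        M=np.eye(3)-np.outer(v,v);A=A+M;b=b+M@e
    P=np.linalg.solve(A,b);return P,[np.linalg.norm((np.eye(3)-np.outer(v,v))@(P-e)) for e,v in rs]
def atz(r,z): e,v=r; return e+v*(z-e[2])/v[2]
E
python3 - <<'E'
from h import *
np.set_printoptions(precision=4,suppress=True)
s=arm.get_state();print(s['t'],s['eef_pos'],s['ee_rot'],s['force'],s['width'],arm.nose_length)
for c in ['scene','top','wrist']:
    f=grab(c,c+'0.png');print(c,f['eye'],f['attitude'],f['fx'],f['k1'])
    for l in ['blue_case_tab','blue_case_bar','blue_case_keeper','orange_case_bar','blue_case']:
        print(l,[(np.round(d['at']),round(d['conf'],2)) for d in spotter.tip_of(c,l)][:3])
E
```

```text
pics
0.0 [0.2644 0.6206 0.2446] [ 0.0898  1.5691 -1.8839] [ 0.2261 -0.6708 -0.7016] 0.08774747760552153 0.019
scene [-0.0013 -0.2507  0.7534] [-2.3876 -0.0098 -1.0912] 484.7661964504562 -0.1136872847655832
blue_case_tab [(array([375., 216.]), 0.7)]
blue_case_bar [(array([369., 210.]), 0.54)]
blue_case_keeper [(array([378., 220.]), 0.86)]
orange_case_bar [(array([230., 153.]), 0.43)]
blue_case [(array([368., 266.]), 0.73), (array([374., 220.]), 0.43)]
top [0.3886 0.042  0.9519] [-2.9736 -0.0311 -1.5818] 388.63633260763237 -0.06398217033934102
blue_case_tab [(array([366., 197.]), 0.7)]
blue_case_bar [(array([364., 199.]), 0.61), (array([366., 214.]), 0.55)]
blue_case_keeper [(array([360., 182.]), 0.81)]
orange_case_bar [(array([226., 198.]), 0.44)]
blue_case [(array([354., 207.]), 0.8)]
wrist [0.3322 0.5909 0.3842] [ 2.8611  0.0003 -1.9732] 293.1500213618948 0.0026830582621746404
blue_case_tab []
blue_case_bar []
blue_case_keeper []
orange_case_bar []
blue_case []
```

View pics/scene0.png

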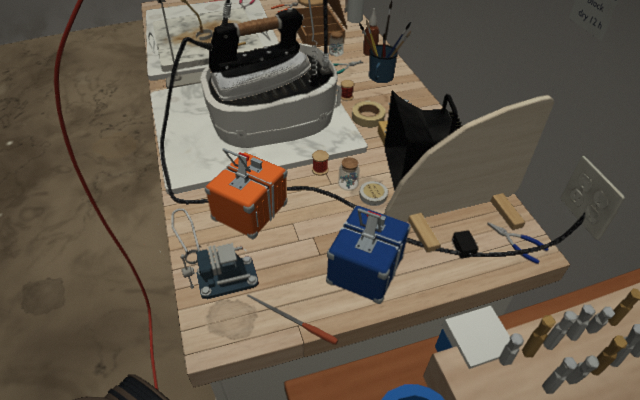

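View pics/top0.png

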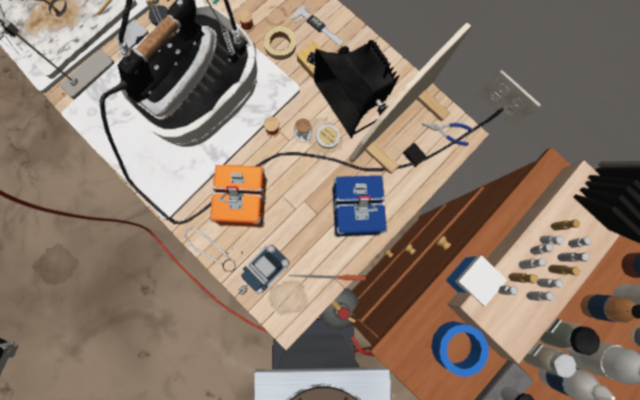

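Run:
```python
from h import *
a=cv2.imread('pics/scene0.png')[150:300,320:430];b=cv2.imread('pics/top0.png')[150:250,310:420]
cv2.imwrite('pics/s0z.png',cv2.resize(a,None,fx=4,fy=4,interpolation=cv2.INTER_CUBIC));cv2.imwrite('pics/t0z.png',cv2.resize(b,None,fx=6,fy=6,interpolation=cv2.INTER_CUBIC))
```

```text
(no output)
```

View pics/s0z.png

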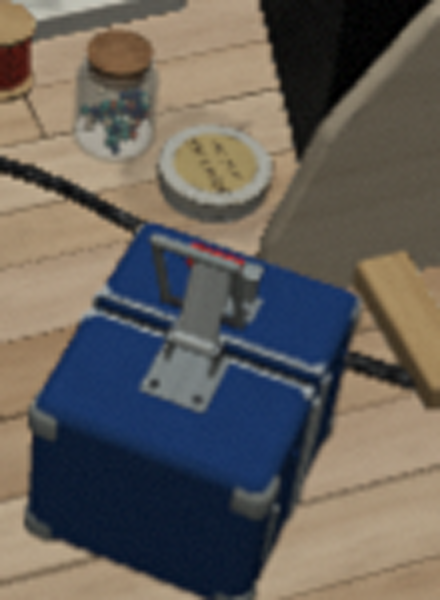

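View pics/t0z.png

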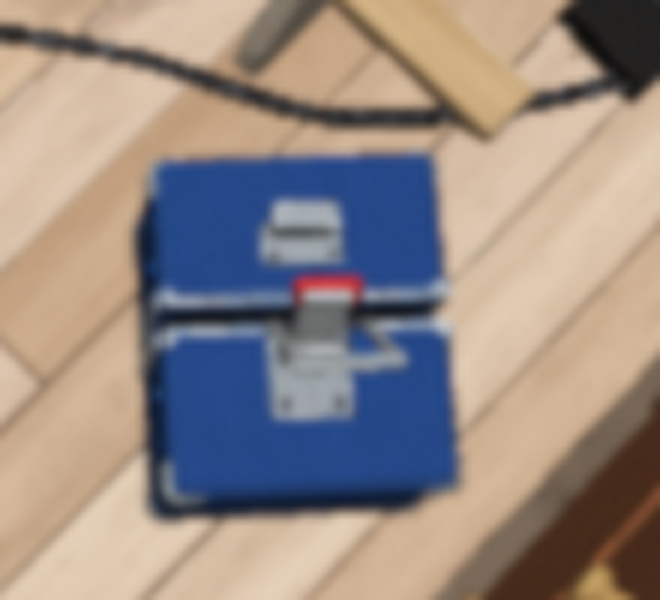

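Run:
```python
from h import *
np.set_printoptions(precision=4,suppress=True)
s=grab('scene');t=grab('top')
def T(n,a,b): print(n,*tri(ray(s,a),ray(t,b)))
T('bar',(371.3,213.8),(367,209.3))
T('tab',(374,213.5),(365,198))
T('keep',(379,221),(360.5,185))
T('tabN',(375,216),(366,197));T('keepN',(378,220),(360,182))
# base plate of lever centre z~.1 ; case corners at z=.1 from top
for p in [(310+155/6,150+162/6),(310+437/6,150+157/6),(310+455/6,150+487/6),(310+168/6,150+495/6)]: print(p,atz(ray(t,p),.1))
```

```text
bar [ 0.5066 -0.089   0.1818] [np.float64(0.0013451737659080168), np.float64(0.0013451737659080929)]
tab [ 0.533  -0.0877  0.1572] [np.float64(0.0010432044901221523), np.float64(0.0010432044901222787)]
keep [ 0.5731 -0.0874  0.0986] [np.float64(0.0017826721912841059), np.float64(0.0017826721912841347)]
tabN [ 0.5358 -0.0902  0.1498] [np.float64(0.0020985051522741604), np.float64(0.002098505152274025)]
keepN [ 0.5798 -0.0854  0.0944] [np.float64(0.003877617716509576), np.float64(0.0038776177165095213)]
(335.8333333333333, 177.0) [ 0.5924 -0.0334  0.1   ]
(382.8333333333333, 176.16666666666666) [ 0.5941 -0.1404  0.1   ]
(385.8333333333333, 231.16666666666669) [ 0.469  -0.1421  0.1   ]
(338.0, 232.5) [ 0.4671 -0.0357  0.1   ]
```

Run:
```python
from h import *
from scipy.spatial.transform import Rotation as Ro
np.set_printoptions(precision=4,suppress=True)
s=arm.get_state();r=np.array(s['ee_rot']);M=Ro.from_euler('xyz',r).as_matrix();print(M, np.degrees(np.arctan2(M[1,2],M[0,2])),s['q'])
t=grab('top')
for p in [(226,198),(236,165),(215,224),(262,224)]: print(atz(ray(t,p),.1 if p[0]!=226 else .18))
```

```text
[[-0.     0.92  -0.392]
 [ 0.    -0.392 -0.92 ]
 [-1.    -0.    -0.   ]] -113.07921933628103 [ 1.4561  0.3586  0.0119 -0.     -1.2241 -0.2881]
[0.5309 0.1959 0.18  ]
[0.6212 0.1915 0.1   ]
[0.4877 0.2345 0.1   ]
[0.4871 0.1313 0.1   ]
```

```bash
python3 -m handwheel '{"gripper":[-1,-1,-1,-1,-1,-1,-1,-1,-1,-1,-1,-1,-1],"travel":[[0,0,0.1],[0.26,-0.84,0.12],[0.26,-0.84,0.12],[0.26,-0.84,0.12],[0.26,-0.84,0.12],[0.26,-0.84,0.12],[0.26,-0.84,0.12],[0.26,-0.84,0.12],[0.26,-0.84,0.12],[0.26,-0.84,0.12],[0.26,-0.84,0.12],[0.26,-0.84,0.12],[0.26,-0.84,0.12]],"spin":[0,0.533,0.533,0.533,0.533,0.533,0.533,0.533,0.533,0.533,0.533,0.533,0.533]}' 20
```

```text
t: 2.35
eef_pos: [0.3946, 0.2015, 0.3057]
ee_rot: [2.601, 1.57, 1.046]
force: [0.0, -0.5, 0.2]
width: 0.0005
```

```bash
python3 -m handwheel '{"gripper":[-1,-1,-1,-1,-1,-1,-1,-1,-1],"travel":[[0.11,-0.58,0],[0.11,-0.58,0],[0.11,-0.58,0],[0.11,-0.58,0],[0.11,-0.58,0],[0.11,-0.58,0],[0.11,-0.58,0],[0.11,-0.58,0],[0.11,-0.58,0]],"spin":[0,0,0,0,0,0,0,0,0]}'
python3 - <<'E'
from h import *
from scipy.spatial.transform import Rotation as Ro
np.set_printoptions(precision=4,suppress=True)
s=arm.get_state();M=Ro.from_euler('xyz',s['ee_rot']).as_matrix();print(s['eef_pos'],s['q'],np.degrees(np.arctan2(M[1,2],M[0,2])))
w=grab('wrist','w1.png');print(w['eye'],proj(w,[.507,-.089,.182]))
grab('scene','s1.png')
for l in ['blue_case_tab','blue_case_bar','blue_case_keeper']:
        print(l,[(np.round(d['at']),round(d['conf'],2)) for d in spotter.tip_of('wrist',l)][:3])
E
```

```text
t: 3.25
eef_pos: [0.4499, -0.0879, 0.3053]
ee_rot: [-1.668, 1.57, 3.062]
force: [0.2, 0.8, -0.2]
width: 0.0005
[ 0.4499 -0.0879  0.3053] [ 0.2386 -0.0447 -0.3411 -0.0002 -1.2748  1.3494] -89.01715810780871
[ 0.5235 -0.0873  0.4439] [325.3073 133.1063]
blue_case_tab [(array([322., 105.]), 0.61), (array([322., 138.]), 0.48)]
blue_case_bar [(array([325., 140.]), 0.9)]
blue_case_keeper [(array([323.,  66.]), 0.66)]
```

View pics/w1.png

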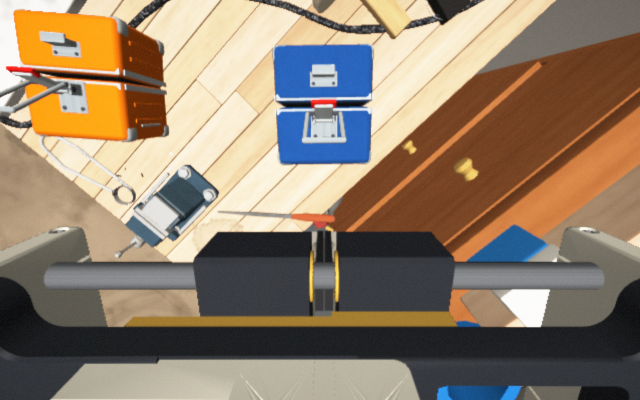

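View pics/s1.png

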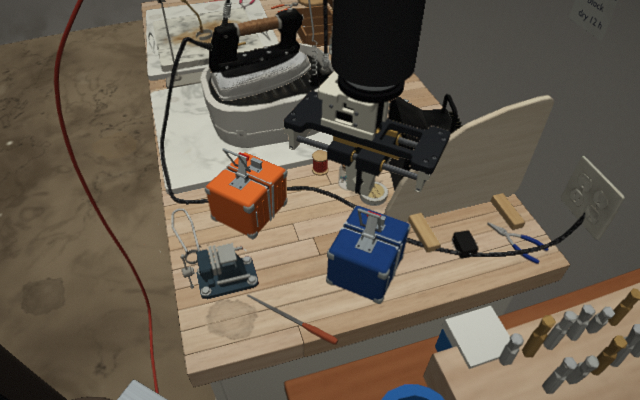

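Run:
```python
from h import *
np.set_printoptions(precision=4,suppress=True)
s=grab('scene');t=grab('top');w=grab('wrist')
def T(n,a,b,c): 
  for k in (tri(ray(s,a),ray(t,b),ray(w,c)),tri(ray(s,a),ray(w,c)),tri(ray(t,b),ray(w,c))): print(n,*k)
T('bar',(371.3,213.8),(367,209.3),(324,140))
T('tab',(374,213.5),(365,198),(323,104))
T('keep',(379,221),(360.5,185),(323,72))
for z,x in ((.1,.468),(.1,.534),(.1,.594)):
  print(x,proj(w,[x,-.088,z]))
a=w['pixels'][30:180,260:390];cv2.imwrite('pics/w1z.png',cv2.resize(a,None,fx=5,fy=4.0,interpolation=cv2.INTER_CUBIC))
```

```text
bar [ 0.5035 -0.0889  0.1859] [np.float64(0.002332572699776855), np.float64(0.0024300467886866836), np.float64(0.0023242152171043316)]
bar [ 0.5019 -0.09    0.1876] [np.float64(0.0017417145125544775), np.float64(0.0017417145125545133)]
bar [ 0.503  -0.087   0.1949] [np.float64(0.0016222774212462513), np.float64(0.0016222774212462253)]
tab [ 0.5323 -0.0874  0.158 ] [np.float64(0.000738289351861218), np.float64(0.0014376907153519), np.float64(0.0007379556132327755)]
tab [ 0.5319 -0.0869  0.1576] [np.float64(5.253320789676612e-05), np.float64(5.25332078967342e-05)]
tab [ 0.5316 -0.0869  0.1678] [np.float64(4.445179426550755e-05), np.float64(4.4451794265639944e-05)]
keep [ 0.5693 -0.0871  0.1029] [np.float64(0.0009289915816665927), np.float64(0.003909764338436282), np.float64(0.0031000848040481795)]
keep [ 0.5664 -0.0868  0.1046] [np.float64(0.0007338522966560768), np.float64(0.0007338522966560959)]
keep [ 0.5648 -0.0851  0.1314] [np.float64(0.0024016193600510426), np.float64(0.002401619360050852)]
0.468 [323.1486 162.3405]
0.534 [324.1697 103.6323]
0.594 [325.2026  44.2284]
```

View pics/w1z.png

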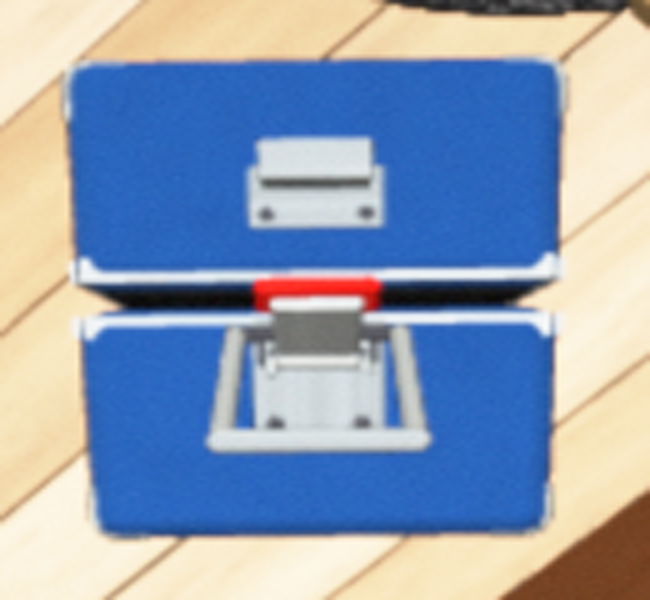

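```bash
python3 -m handwheel '{"gripper":[-1,-1,-1,-1,-1,-1,-1,-1,-1,-1,-1,-1,-1,-1],"travel":[[0.03,0,-0.1],[0.03,0,-0.2],[0.03,0,-0.232],[0.03,0,-0.232],[0.05,0,-0.232],[0.07,0,-0.232],[0.085,0,-0.232],[0.10,0,-0.232],[0.115,0,-0.232],[0.13,0,-0.232],[0.145,0,-0.232],[0.16,0,-0.232],[0.17,0,-0.232],[0.17,0,-0.232]],"spin":[0,0,0,0,0,0,0,0,0,0,0,0,0,0]}'
python3 - <<'E'
from h import *
f=grab('scene','s2.png');a=f['pixels'][100:300,280:480];cv2.imwrite('pics/s2z.png',cv2.resize(a,None,fx=3,fy=3,interpolation=cv2.INTER_CUBIC))
f=grab('wrist','w2.png')
E
```

```text
t: 5.05
eef_pos: [0.5352, -0.089, 0.1894]
ee_rot: [-1.049, 1.571, -2.604]
force: [-0.3, -0.8, 0.0]
width: 0.0006
```

View pics/s2z.png

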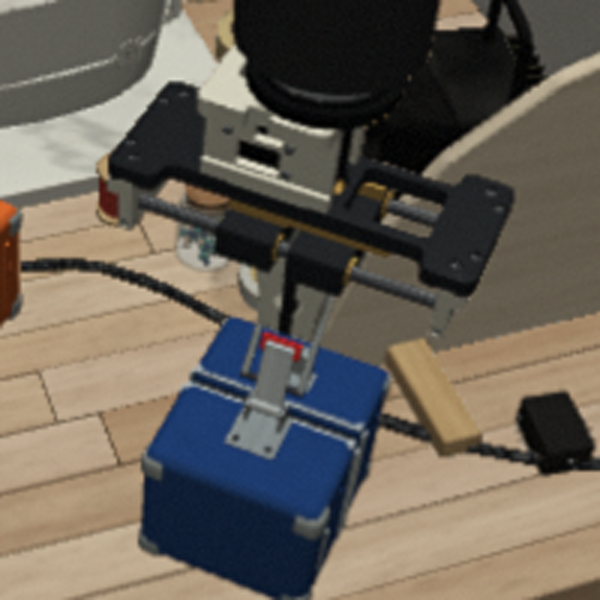

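View pics/w2.png

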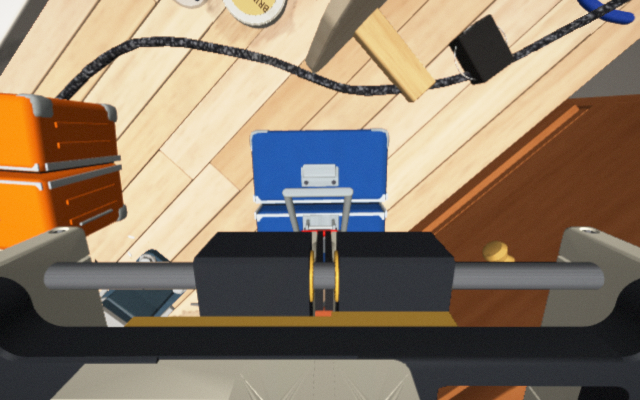

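```bash
python3 -m handwheel '{"gripper":[-1,-1,-1,-1,-1],"travel":[[0.01,0,0],[0.02,0,0],[0.03,0,0],[0.03,0,0],[0.03,0,0]],"spin":[0,0,0,0,0]}'
python3 - <<'E'
from h import *
f=grab('scene','s3.png');a=f['pixels'][100:300,280:480];cv2.imwrite('pics/s3z.png',cv2.resize(a,None,fx=3,fy=3,interpolation=cv2.INTER_CUBIC))
f=grab('wrist','w3.png')
E
```

```text
t: 5.65
eef_pos: [0.5496, -0.089, 0.1894]
ee_rot: [-1.603, 1.57, 3.126]
force: [-1.2, -1.1, -0.4]
width: 0.0003
```

View pics/w3.png

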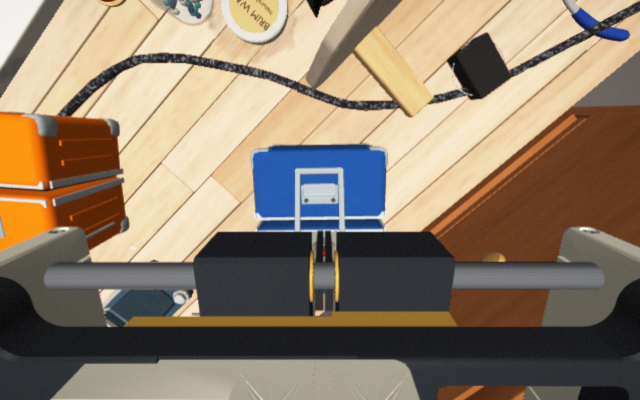

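View pics/s3z.png

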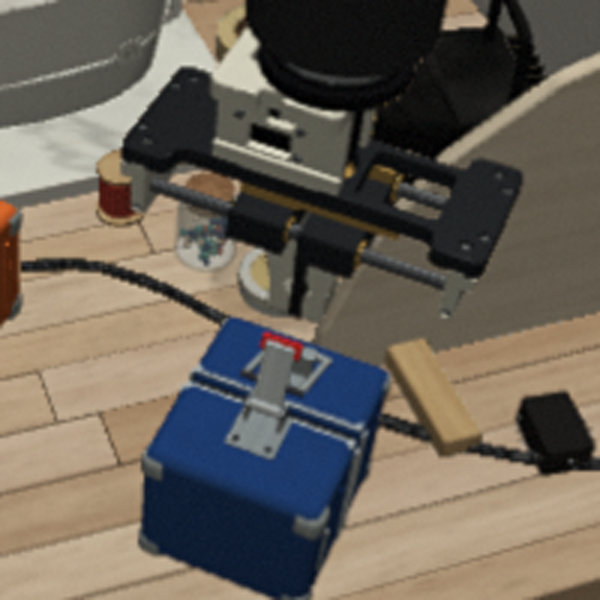

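```bash
python3 - <<'E'
import numpy as np
P=np.array([.518,.113])
for deg in [110,100,90,80,70,60,50,40,30,20,10,0,-10]:
    a=np.radians(deg); r=36+9*(max(0,45-deg)/55) 
    d=np.array([-np.cos(a),np.sin(a)]);n=np.array([np.sin(a),np.cos(a)])
    c=P+r*1e-3*d+.0025*n; T=c+[.0095,.019]
    if deg<=0: pass
    print(deg,np.round(T,4), 'share from (.5496,.1894)',np.round((T-[.565,.162])/.5,3))
E
python3 -m handwheel '{"gripper":[-1,-1,-1,-1],"travel":[[0.03,0,0],[0.03,0,-0.03],[0.03,0,-0.055],[0.03,0,-0.055]],"spin":[0,0,0,0]}'
```

```text
110 [0.5422 0.165 ] share from (.5496,.1894) [-0.046  0.006]
100 [0.5362 0.167 ] share from (.5496,.1894) [-0.058  0.01 ]
90 [0.53  0.168] share from (.5496,.1894) [-0.07   0.012]
80 [0.5237 0.1679] share from (.5496,.1894) [-0.083  0.012]
70 [0.5175 0.1667] share from (.5496,.1894) [-0.095  0.009]
60 [0.5117 0.1644] share from (.5496,.1894) [-0.107  0.005]
50 [0.5063 0.1612] share from (.5496,.1894) [-0.117 -0.002]
40 [0.5009 0.1576] share from (.5496,.1894) [-0.128 -0.009]
30 [0.4954 0.1534] share from (.5496,.1894) [-0.139 -0.017]
20 [0.4907 0.1481] share from (.5496,.1894) [-0.149 -0.028]
10 [0.4868 0.1417] share from (.5496,.1894) [-0.156 -0.041]
0 [0.4841 0.1345] share from (.5496,.1894) [-0.162 -0.055]
-10 [0.4827 0.1266] share from (.5496,.1894) [-0.165 -0.071]
t: 6.15
eef_pos: [0.563, -0.0891, 0.16]
ee_rot: [-1.558, 1.567, -3.113]
force: [0.1, 0.3, 0.4]
width: 0.0005
```

```bash
python3 -m handwheel '{"gripper":[-1,-1,-1,-1,-1,-1,-1,-1,-1,-1,-1],"travel":[[-0.025,0,0.002],[-0.046,0,0.004],[-0.058,0,0.008],[-0.07,0,0.01],[-0.083,0,0.01],[-0.09,0,0.009],[-0.095,0,0.008],[-0.101,0,0.006],[-0.107,0,0.004],[-0.112,0,0.001],[-0.112,0,0.001]],"spin":[0,0,0,0,0,0,0,0,0,0,0]}'
python3 - <<'E'
from h import *
f=grab('scene','s4.png');a=f['pixels'][100:300,280:480];cv2.imwrite('pics/s4z.png',cv2.resize(a,None,fx=3,fy=3,interpolation=cv2.INTER_CUBIC))
f=grab('wrist','w4.png')
E
```

```text
t: 7.25
eef_pos: [0.5084, -0.089, 0.1624]
ee_rot: [-1.533, 1.571, -3.088]
force: [2.2, -0.7, -1.1]
width: 0.0006
```

View pics/w4.png

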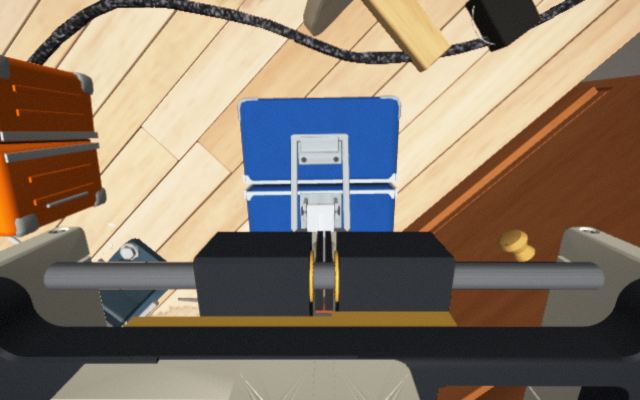

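View pics/s4z.png

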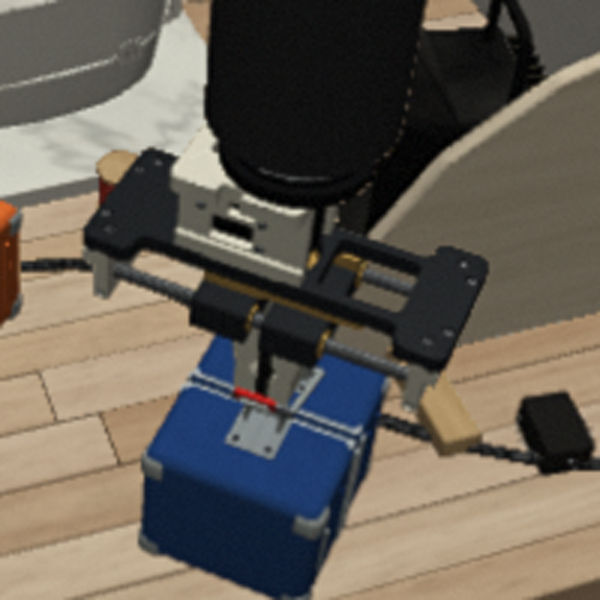

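```bash
python3 -m handwheel '{"gripper":[-1,-1,-1,-1,-1,-1,-1,-1,-1,-1],"travel":[[-0.008,0,-0.005],[-0.015,0,-0.01],[-0.021,0,-0.014],[-0.026,0,-0.018],[-0.031,0,-0.023],[-0.036,0,-0.029],[-0.04,0,-0.035],[-0.044,0,-0.042],[-0.047,0,-0.049],[-0.047,0,-0.049]],"spin":[0,0,0,0,0,0,0,0,0,0]}'
python3 - <<'E'
from h import *
f=grab('scene','s5.png');a=f['pixels'][100:300,280:480];cv2.imwrite('pics/s5z.png',cv2.resize(a,None,fx=3,fy=3,interpolation=cv2.INTER_CUBIC))
f=grab('wrist','w5.png')
E
```

```text
t: 8.35
eef_pos: [0.4843, -0.0891, 0.1374]
ee_rot: [-1.517, 1.569, -3.073]
force: [-0.2, -0.7, 1.0]
width: 0.0005
```

View pics/w5.png

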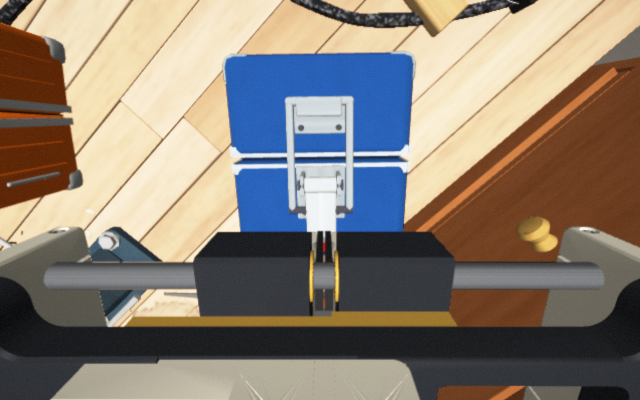

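View pics/s5z.png

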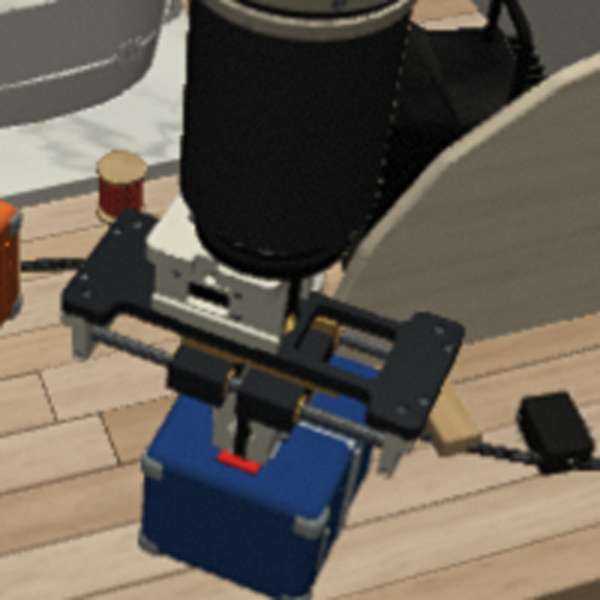

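```bash
python3 -m handwheel '{"gripper":[-1,-1,-1,-1,-1,-1],"travel":[[-0.004,0,-0.008],[-0.006,0,-0.016],[-0.008,0,-0.022],[-0.008,0,-0.028],[-0.008,0,-0.03],[-0.008,0,-0.03]],"spin":[0,0,0,0,0,0]}'
```

```text
t: 9.05
eef_pos: [0.4824, -0.0892, 0.1273]
ee_rot: [1.29, 1.567, -0.263]
force: [-14.6, 5.6, 44.5]
width: -0.0
```

```bash
python3 -m handwheel '{"gripper":[-1,-1,-1,-1,-1,-1,-1,-1,-1],"travel":[[0,0,0.02],[0,0,0.1],[0,0,0.2],[0,0,0.25],[-0.06,0,0.3],[-0.1,0,0.36],[-0.1,0,0.36],[-0.1,0,0.36],[-0.1,0,0.36]],"spin":[0,0,0,0,0,0,0,0,0]}'
python3 - <<'E'
from h import *
f=grab('scene','s6.png');a=f['pixels'][150:300,320:430];cv2.imwrite('pics/s6z.png',cv2.resize(a,None,fx=4,fy=4,interpolation=cv2.INTER_CUBIC))
w=grab('wrist','w6.png')
np.set_printoptions(precision=4,suppress=True)
for l in ['blue_case_tab','blue_case_bar','blue_case_keeper','orange_case_bar']:
    A=spotter.tip_of('scene',l);B=spotter.tip_of('wrist',l)
    for k in (A,B): print(l,[(np.round(d['at']),round(d['conf'],2)) for d in k][:2])
    if A and B: print(*tri(ray(f,A[0]['at']),ray(w,B[0]['at'])))
E
```

```text
t: 9.95
eef_pos: [0.4309, -0.089, 0.3022]
ee_rot: [-1.671, 1.57, 3.057]
force: [-0.6, -0.5, -0.2]
width: 0.0006
blue_case_tab [(array([357., 254.]), 0.67)]
blue_case_tab [(array([322., 134.]), 0.9), (array([322.,  55.]), 0.72)]
[ 0.4817 -0.0854  0.1036] [np.float64(0.0022916373491490773), np.float64(0.002291637349149051)]
blue_case_bar [(array([377., 217.]), 0.56)]
blue_case_bar [(array([321.,  51.]), 0.7)]
[ 0.5642 -0.0843  0.117 ] [np.float64(0.0007307958134893033), np.float64(0.000730795813489383)]
blue_case_keeper [(array([378., 221.]), 0.76)]
blue_case_keeper [(array([322.,  52.]), 0.68)]
[ 0.566  -0.0858  0.1033] [np.float64(0.0004946026056289284), np.float64(0.0004946026056289405)]
orange_case_bar [(array([231., 151.]), 0.58)]
orange_case_bar []
```

View pics/w6.png

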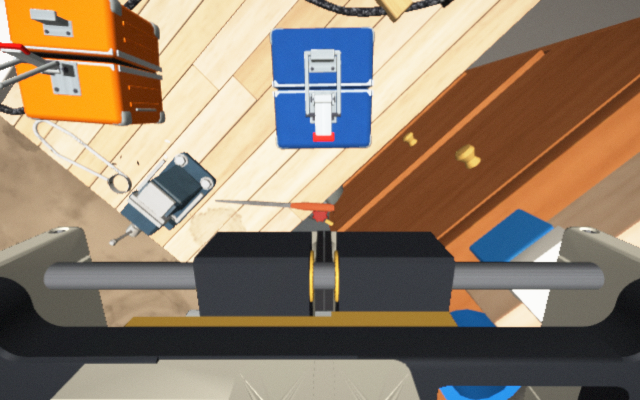

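View pics/s6.png

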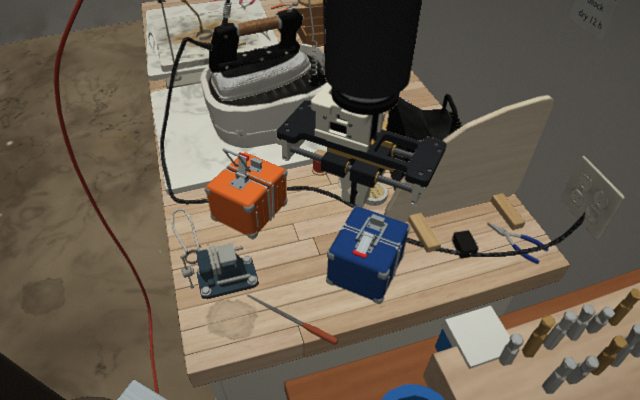

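View pics/s6z.png

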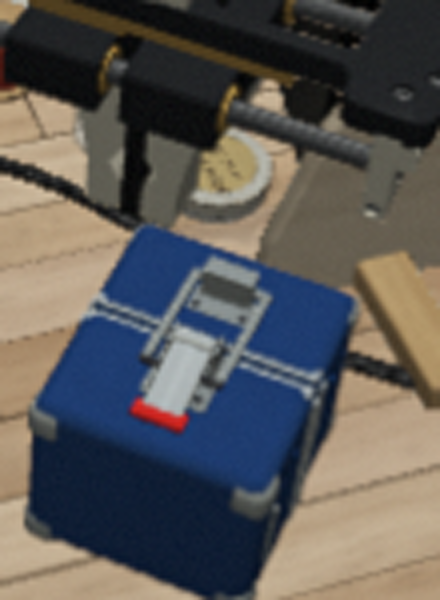

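Run:
```python
from h import *
f=cv2.imread('pics/w6.png');a=f[20:155,265:380];cv2.imwrite('pics/w6z.png',cv2.resize(a,None,fx=6,fy=4.4,interpolation=cv2.INTER_CUBIC))
```

```text
(no output)
```

View pics/w6z.png

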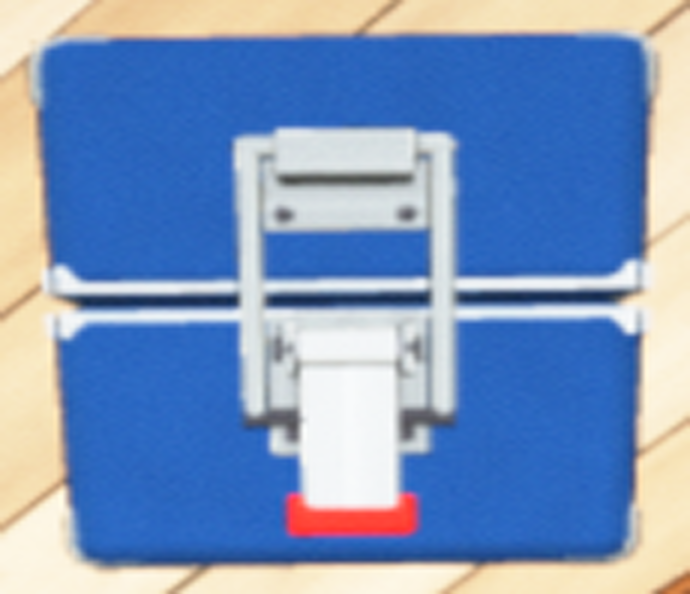

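```bash
python3 -c "
from station import arm
print(arm.job_done(), arm.get_state()['force'])"
```

```text
the job is handed in; nothing more can be done
the job is handed in; nothing more can be done
```

The blue case looks fastened, and I handed the job in at about 10 s on the robot's clock. I pushed its loop past upright with closed fingers so that it fell behind the keeper. Then I swept the lever over and pressed it down until it stopped, at about 45 N on the tool.

What the last pictures showed, with the arm withdrawn and clear:
- **Lever:** it stayed down. The red end measures about 104 mm above the worktop, against 106 mm expected when shut.
- **Loop:** the bar sits behind the keeper, under its lip. The networks' bar point came out at 117 mm, which would be above the lip. I put that down to its low reliability, because the close-up plainly shows the lip over the bar.
- **Lid:** the seam looks closed. I judged this by eye and did not measure the angle.
- **Orange case:** the latch looks unchanged, with its lever raised and loop standing. I did not measure the height of its bar.

The hand-in reports no verdict, so I have no confirmation beyond these pictures.

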